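# Find the blind bore of a core-plug holder on a feeler pin and hold it bore-up

### The job

First move the round sample tin that blocks the flank of the aluminium core-plug holder: set it down upright on the desk, at least a hand's breadth (12 cm between centres) from the holder, without shifting the holder. Then find the holder's blind bore by feel: offer an end to the level pin of the feeler stand and, if the pin stops at once, turn the holder round and try the other end, until the pin is well inside the bore (20 mm or more). Take the holder off the pin and finish while still holding it in the gripper, bore straight up and the whole holder well above the desk (lowest part at least 10 cm up), still and touching nothing else, ready for a rock plug to be dropped in; leave the other things on the desk alone.

Things in the scene. Friction and masses are not known exactly. Their poses are not given: they have to be found in the camera images.
- holder: Core-plug holder: loose aluminium bar 36 x 36 x 64 mm, 0.2 kg, lying on its side at any yaw. Origin: middle of its underside as it lies, 18 mm below the bar's axis; x along the bar, z up as it lies. The +x end has the blind bore, 18 mm across, 40 mm deep, on the bar's axis; the -x end looks alike but has only a recess 18 mm across, 5 mm deep.
- bore_mouth (a point): Centre of the mouth of the blind bore: on the holder's axis, 32 mm from its middle towards its +x, 18 mm above its underside; axes as the holder's.
- sample_tin: Round aluminium sample tin with lid, 58 mm across, 38 mm high, 0.09 kg, loose, standing upright 4 to 9 mm from the +y flank of the holder, so that no finger fits between. Origin: centre of its underside.
- feeler: Rigid fixed feeler stand: grey foot 80 x 100 x 10 mm, post 26 x 30 mm (2 to 28 mm on +x of the origin), 102 mm high, level steel pin. Origin: centre of the foot's underside. On the left lies a 3.5 mm thick black mat; the stand is on it. The pin points along the stand's -x (roughly to the robot), 85 mm above it, 8 mm across, 46 mm clear of an 18 mm wide collar on the post.
- pin_tip (a point): Centre of the pin's free end, 50 mm on -x of the stand's origin, 85 mm above it; axes as the stand's.
- jar_1: bystander: small jar with black cap, 42 mm across, 62 mm high; origin centre of underside. To its right, from 0.37 m right of the robot (y < -0.37), stand fixed cases up to 200 mm high
- jar_2: bystander: small jar with white cap, 34 mm across, 50 mm high; origin centre of underside
- specimen_1: bystander: dark rock, 32 x 57 x 20 mm; origin centre of underside
- specimen_2: bystander: brown rock, 56 x 68 x 21 mm; origin centre of underside
- mini_cup: bystander: small clear cup, 42 mm across, 31 mm high; origin centre of underside
Mind the look-alikes: they are no part of the job. What is shaped like the holder but turquoise is not meant.

How it is judged:
By the outcome, as a careful person would: the job done as asked, in the order asked, and still so for the second after the job is handed in, while the arm keeps its last pose, push and grip.
It also fails if it takes over 72 s, if anything falls off the work surface, if the arm or the gripper's body presses on something with over 40 N, if the wrist force passes 120 N, or if a joint passes its speed limit or range.

### The arm

A 7-joint arm with a two-finger parallel gripper is mounted at the origin on a cart in front of the work surface, level with it; the furniture and walls round the work are solid. World frame = base frame: x ahead of the robot, y to its left, z up, the work surface at z = 0. Lengths are in m, angles in rad, forces in N, time in s.
With the tool pointing down it reaches from about 0.425 to 0.925 m from the base axis. Payload 6.8 kg.
Tool frame: the origin (TCP) lies at the very end of the fingers, on their centre line; the grasp point (between the pads) lies 19 mm behind it; z points along the fingers, y is the line along which they close (so a half turn about z gives the same grasp; the last joint's range is limited). The gripper opens to 85 mm and grips with 20 to 120 N. Pads are 22 mm wide; open, the fingers measure 114 mm over their backs; the gripper's body (76 mm by 85 mm) begins 54 mm behind the grasp point. The pads swing forward as they close: fully open they stand 13 mm farther back than shut.
Start: joints at [1.173, 0.477, 0.022, 1.555, -0.011, 1.109, -0.083], TCP at [0.193, -0.647, 0.231] pointing down, gripper open.
Joint ranges: [-2.96, 2.96], [-0.34, 2.1], [-1.41, 1.46], [0.24, 2.44], [-1.37, 4.51], [0.17, 1.92], [-2.96, 2.96]. Speed limits (rad/s): [2.39, 2.39, 3.14, 3.14, 3.14, 3.14, 3.14].

### API

Orientations are given as a unit quaternion [w, x, y, z].
In Python, from station import bot gives the robot as it stands. The module is installed in compiled form; this text tells all that it offers.
- The arm moves only by the shell command python3 -m jog 'ROWS' [OPENING] [FORCE]. ROWS is JSON, a list of rows, each a list of 4 numbers: the shift along the tool's x, y, z in cm, then the turn about the tool's z in rad. In form: [[x, y, z, spin], ...]. A call has 1 to 20 rows; each row is the pose to reach, as a shift and turn from the pose commanded when the call began, along the tool's axes at that moment; what a row does not reach only later rows make up. A row lasts 1/12 s, in which the tool goes at most 41.7 mm and 7.16 degrees, less where a joint would pass 70% of its speed; a pose out of reach is approached as far as the arm can. A call with a gripper value outside its range is refused whole. OPENING is the closure, from -1 (fully open) to 1 (shut), set as the call begins (- or left out, the last holds). The fingers move at their own pace and stop on an object; FORCE is the grip in N (left out, the last holds). Time passes only in rows, so rows that repeat a pose let the fingers close. It gives the time, the measured TCP pose, the force, the opening and the grip force at its end, in the units of the state.
- bot.get_obs(): the state, without advancing time (a new reading comes with each control period).
- bot.read_camera(name): name is "side" or "top"; returns a dict with "pixels" (400x640x3 uint8, red, green, blue), "depth" (400x640 float32, m along the optical axis (not along the pixel's ray), 0 where there is no reading), "fovy" (degrees; the focal length in pixels is half the picture's height over the tangent of half this angle, whatever the lens; pixels are square), "cx", "cy" (the principal point, pixels), "distortion" ([k1, k2, p1, p2, k3] as OpenCV has them; the pictures are not rectified), "pose" (4x4, takes a point from camera to world coordinates). Camera axes: x right, y down, z forward; pixel columns grow to the right and rows downward; lengths in m; the calibration is good to about 2 mm. A picture is of the moment at which its call begins.
- bot.hand_in(): hands the job in; it is judged then, once.
The state is a dict: "t": time; "q": joint angles; "joint_vel": joint speeds; "joint_torque": joint torques, N m; "eef_pos": TCP position; "tool_rot": TCP orientation; "contact_force": force on the tool from outside, world axes, zero at the start; "torque": the same for the moment, N m; "gripper_width": opening from 0.0 (shut) to 1.0 (fully open); "grasp_force": force on a finger pad.
Only numpy, scipy, OpenCV 4.12 (cv2) and the standard library are available. Lean on these libraries where they do the work, as an engineer would, in place of code of your own. Each camera call takes 0.05 s, during which the arm holds its last target. There are 200 camera calls.

## Working session

There is one attempt and no reset: what is moved stays moved. The work goes in short steps, Python scripts to look and compute and a shell command to move; the robot and the scene stay as the last step left them, time stands still between calls to the robot, and variables do not carry over. Pictures are saved under pics/ and viewed, at most 10 in all, crops included, and the job is handed in when it is done.

```bash
mkdir -p pics
cat > h.py <<'E'
import numpy as np, cv2
from station import bot
def cam(n):
    c=bot.read_camera(n); c['f']=200/np.tan(np.radians(c['fovy'])/2)
    c['K']=np.array([[c['f'],0,c['cx']],[0,c['f'],c['cy']],[0,0,1]]); c['D']=np.array(c['distortion'],float); c['T']=np.array(c['pose'])
    return c
def save(c,n): cv2.imwrite('pics/'+n,c['pixels'][:,:,::-1])
def plane(c,uv,z):
    p=cv2.undistortPoints(np.array(uv,float).reshape(-1,1,2),c['K'],c['D']).reshape(-1,2)
    d=np.c_[p,np.ones(len(p))]@c['T'][:3,:3].T; o=c['T'][:3,3]
    return o+d*((z-o[2])/d[:,2:])
def proj(c,P):
    M=np.linalg.inv(c['T']); r,_=cv2.Rodrigues(M[:3,:3])
    return cv2.projectPoints(np.array(P,float).reshape(-1,1,3),r,M[:3,3],c['K'],c['D'])[0].reshape(-1,2)
def cloud(c):
    v,u=np.mgrid[0:400,0:640]
    p=cv2.undistortPoints(np.c_[u.ravel(),v.ravel()].astype(float).reshape(-1,1,2),c['K'],c['D']).reshape(-1,2)
    d=c['depth'].ravel(); P=np.c_[p,np.ones(len(p))]*d[:,None]
    return (P@c['T'][:3,:3].T+c['T'][:3,3]).reshape(400,640,3)
E
python3 - <<'E'
from h import *
for n in('top','side'):
    c=cam(n); save(c,n+'0.png'); print(n,c['T'].round(3).tolist(),c['fovy'],c['D'])
o=bot.get_obs(); print({k:np.round(v,3).tolist() for k,v in o.items()})
E
```

```text
top [[-0.009, -0.988, 0.153, 0.358], [-1.0, 0.009, -0.004, 0.016], [0.003, -0.153, -0.988, 1.203], [0.0, 0.0, 0.0, 1.0]] 48.66060084818947 [0.02796876 0.         0.         0.         0.        ]
side [[-0.968, -0.117, 0.221, 0.249], [-0.249, 0.504, -0.827, 1.064], [-0.015, -0.856, -0.517, 0.734], [0.0, 0.0, 0.0, 1.0]] 44.24249447927134 [-0.03248328  0.          0.          0.          0.        ]
{'t': 0.1, 'q': [1.173, 0.478, 0.022, 1.556, -0.012, 1.109, -0.083], 'joint_vel': [0.0, -0.002, -0.0, -0.003, 0.001, -0.001, 0.0], 'joint_torque': [0.004, -59.776, 1.614, -28.195, 0.013, 0.005, 0.0], 'eef_pos': [0.193, -0.646, 0.23], 'tool_rot': [-0.001, 0.99, 0.144, -0.0], 'contact_force': [0.266, -0.512, -1.169], 'torque': [0.004, 0.032, -0.022], 'grasp_force': 0.0, 'gripper_width': 1.003}
```

View pics/top0.png

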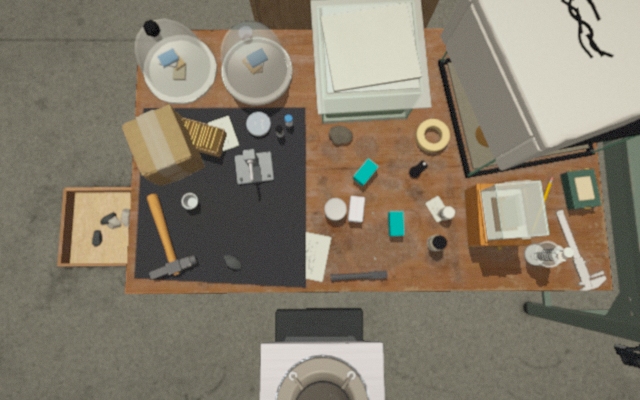

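View pics/side0.png

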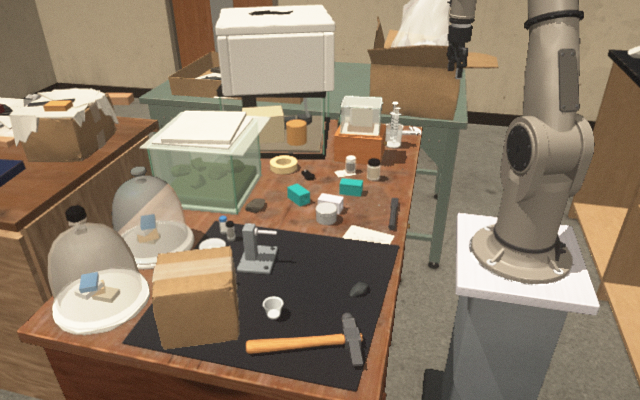

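The top view shows the tin at (335,209), with the pale bar (the holder) beside it at (357,209). The turquoise decoys are at (366,172) and (397,223), and the feeler stand is at (254,167) with its pin pointing down the image. Next I'll zoom in and measure.

Run:
```python
from h import *
c=cam('top'); s=cam('side')
a=c['pixels'][150:250,220:460]; b=s['pixels'][170:290,220:420]
A=cv2.resize(a,None,fx=3.2,fy=3.2,interpolation=2)[:,:,::-1]; B=cv2.resize(b,(460,276),interpolation=2)[:,:,::-1]
im=np.zeros((600,768,3),np.uint8); im[:320]=A; im[322:598,:460]=B; cv2.imwrite('pics/crop.png',im)
P=cloud(c); hsv=cv2.cvtColor(c['pixels'],cv2.COLOR_RGB2HSV)
z=P[:,:,2]
for (u,v) in [(335,209),(357,209),(445,213),(437,243),(366,172),(254,167),(258,190),(280,130)]: print((u,v),P[v,u].round(3),hsv[v,u])
for nm,r,lo,hi in [('holder',(195,225,346,368),.025,.045),('tin',(195,225,320,349),.028,.05),]:
    m=np.zeros(z.shape,np.uint8); y0,y1,x0,x1=r; m[y0:y1,x0:x1]=((z>lo)&(z<hi)&(hsv[:,:,1]<70)).astype(np.uint8)[y0:y1,x0:x1]
    k=cv2.findContours(m,0,2)[0]; k=max(k,key=cv2.contourArea); print(nm,cv2.minAreaRect(k),cv2.minEnclosingCircle(k)); 
    h=.036 if nm=='holder' else .038
    w=plane(c,k.reshape(-1,2),h)[:,:2].astype(np.float32); print(cv2.minAreaRect(w*1000),cv2.minEnclosingCircle(w*1000))
```

```text
(335, 209) [ 0.497 -0.039  0.039] [ 21  19 211]
(357, 209) [ 0.497 -0.098  0.034] [ 11   9 226]
(445, 213) [ 0.482 -0.326  0.05 ] [ 24  21 227]
(437, 243) [ 0.404 -0.297  0.067] [133  44  41]
(366, 172) [ 0.596 -0.124  0.036] [ 88 255 183]
(254, 167) [0.618 0.18  0.013] [70  8 92]
(258, 190) [ 0.556  0.17  -0.001] [158  31  33]
(280, 130) [0.709 0.106 0.055] [ 0 12 41]
holder ((355.7970275878906, 208.0297088623047), (13.731513977050781, 24.179405212402344), 5.710593223571777) ((355.5, 208.0), 13.313627243041992)
((499.1248779296875, -94.84918975830078), (36.42352294921875, 64.79722595214844), 82.87939453125) ((499.1990966796875, -94.13088989257812), 35.7736930847168)
tin ((334.5, 208.5), (21.0, 21.0), 90.0) ((334.8928527832031, 208.24285888671875), 10.961682319641113)
((498.09228515625, -38.21398162841797), (55.82173538208008, 56.06122970581055), 89.50315856933594) ((498.7474365234375, -39.19953155517578), 29.192310333251953)
```

View pics/crop.png

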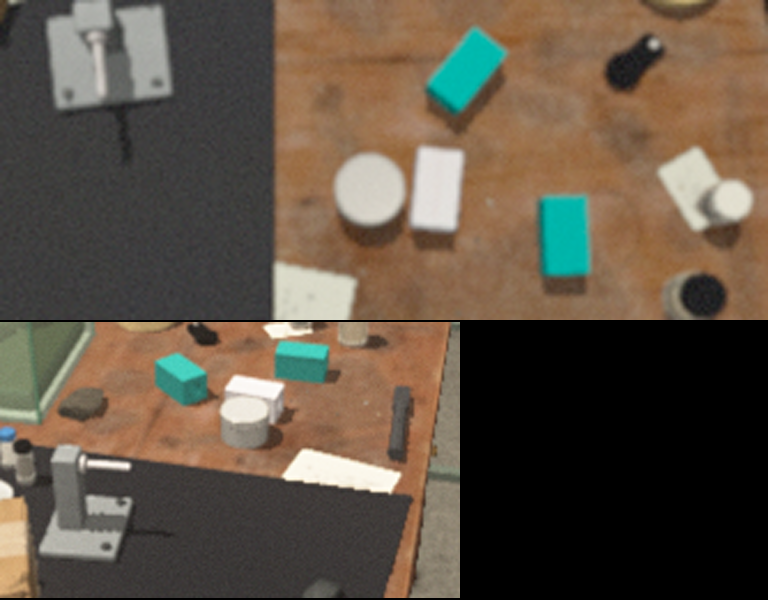

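The crop confirms it: tin at left, pale holder at right with a yaw of about -7°, and the pin bright over the foot, tip near top pixel (251,180). Now I'll locate the stand and pin precisely.

Run:
```python
from h import *
c=cam('top'); s=cam('side'); P=cloud(c); hsv=cv2.cvtColor(c['pixels'],cv2.COLOR_RGB2HSV)
V=hsv[:,:,2]
m=np.zeros(V.shape,np.uint8); m[145:190,230:280]=((V>70)&(hsv[:,:,1]<60))[145:190,230:280]
k=max(cv2.findContours(m,0,2)[0],key=cv2.contourArea)
w=plane(c,k.reshape(-1,2),.0135)[:,:2]; print('foot',cv2.minAreaRect((w*1000).astype(np.float32)))
print(V[156:186,244:260])
Ps=cloud(s); Vs=s['pixels'].mean(2).astype(int); print(Vs[226:240,250:282])
for n,a,b in(('top',c,[(250.5,166),(251,180)]),):print(plane(a,b,.0885).round(4))
print('side',plane(s,[(258,231.5),(276.5,233)],.0885).round(4))
```

```text
foot ((623.4616088867188, 181.37461853027344), (97.21629333496094, 104.9066390991211), 6.611755847930908)
[[173 176 174 175 175 174 176 176 177 174 142  96  78 125 158 170]
 [170 173 173 171 172 173 174 173 173 168 145  92  72 100 142 165]
 [167 168 163 161 155 156 154 154 152 143 118  79  66  77 115 155]
 [147 139 134 136 144 149 142 130 115  98  85  77  66  65 104 152]
 [137 110 103 135 170 185 174 148 121  90  72  71  58  60 101 157]
 [154 114 107 157 191 195 180 155 126  94  75  77  71  64 105 156]
 [165 135 116 146 169 173 160 137 113  86  76  71  65  61  99 155]
 [169 153 133 114 130 168 174 147 104  78  75  66  71  64  96 151]
 [170 165 153 119 123 181 198 169 112  72  66  72  69  67  88 135]
 [171 169 163 140 132 184 205 179 127  76  69  71  72  74  80 118]
 [169 170 170 158 146 185 206 183 132  87  80  83  82  84  92 113]
 [170 171 169 165 159 188 206 187 134  98  95  96  94  98  98 105]
 [171 171 168 167 165 180 203 188 137 102  94  99  99  99 100 102]
 [167 167 168 166 165 170 201 191 142 108 101 102 100 100 100  98]
 [167 166 166 166 161 165 191 193 147 105  99  99 101 10
[... 2282 characters left out ...]
8  56
   63  59  57  55  61  63  61  61  60  59  64  54  62  54]
 [110 111 106  89  76  72  68  59  59  60  59  62  61  61  58  57  61  59
   61  61  60  56  61  60  57  57  60  59  61  56  60  62]
 [108 109 107  91  75  73  70  63  67  67  60  59  62  65  59  56  59  56
   57  59  59  57  53  59  57  59  55  59  59  60  59  57]
 [114 113 108  89  78  77  69  62  60  59  58  66  60  58  59  62  65  60
   62  58  58  61  57  58  61  61  59  63  64  60  60  59]
 [109 110 105  92  79  70  69  64  61  60  59  61  61  58  60  58  60  59
   61  58  60  61  55  58  58  56  61  60  58  62  59  61]]
[[0.6038 0.1786 0.0885]
 [0.5672 0.1768 0.0885]]
side [[0.6086 0.1786 0.0885]
 [0.5647 0.1746 0.0885]]
```

```bash
cat >> h.py <<'E'
from scipy.spatial.transform import Rotation as R
def go(x,y,z,head):
    o=bot.get_obs(); q=o['tool_rot']; M=R.from_quat([q[1],q[2],q[3],q[0]]).as_matrix()
    p=np.array(o['eef_pos']); h0=np.arctan2(M[1,0],M[0,0]); sp=(h0-np.radians(head)+np.pi)%(2*np.pi)-np.pi
    d=M.T@(np.array([x,y,z])-p)*100
    print('now',p.round(4),'head',np.degrees(h0).round(2),'q',np.round(o['q'],2),'w',round(float(o['gripper_width']),3),'t',round(o['t'],2),'-> shift',d.round(2),'spin',round(sp,3),'rows',max(np.linalg.norm(d)/4.17,abs(sp)/.125).round(1))
E
python3 -c "
from h import *
go(.4985,-.039,.27,83)"
```

```text
now [ 0.1928 -0.6467  0.231 ] head 16.6 q [ 1.17  0.48  0.02  1.56 -0.01  1.11 -0.08] w 1.0 t 0.3 -> shift [ 46.66 -49.5   -3.87] spin -1.159 rows 16.3
```

```bash
python3 -m jog '[[0,0,-4,0],[46.7,-49.5,-4,-1.16],[46.7,-49.5,-4,-1.16],[46.7,-49.5,-4,-1.16],[46.7,-49.5,-4,-1.16],[46.7,-49.5,-4,-1.16],[46.7,-49.5,-4,-1.16],[46.7,-49.5,-4,-1.16],[46.7,-49.5,-4,-1.16],[46.7,-49.5,-4,-1.16],[46.7,-49.5,-4,-1.16],[46.7,-49.5,-4,-1.16],[46.7,-49.5,-4,-1.16],[46.7,-49.5,-4,-1.16],[46.7,-49.5,-4,-1.16],[46.7,-49.5,-4,-1.16],[46.7,-49.5,-4,-1.16],[46.7,-49.5,-4,-1.16],[46.7,-49.5,-4,-1.16],[46.7,-49.5,-4,-1.16]]' -1; python3 -c "
from h import *
go(.4985,-.039,.005,83)"
```

```text
t: 1.97
eef_pos: [0.499, -0.0386, 0.2712]
tool_rot: [-0.0, 0.748, 0.664, -0.0]
contact_force: [0.6, -1.1, 0.0]
gripper_width: 1.0
grasp_force: 0.0
now [ 0.499  -0.0386  0.2712] head 83.18 q [ 0.48  0.2  -0.59  1.88  0.13  1.1  -0.28] w 1.0 t 1.97 -> shift [-0.04 -0.03 26.62] spin 0.003 rows 6.4
```

```bash
python3 -m jog '[[0,0,4,0],[0,0,8,0],[0,0,12,0],[0,0,16,0],[0,0,19,0],[0,0,21,0],[0,0,23,0],[0,0,24.5,0],[0,0,25.5,0],[0,0,26.2,0],[0,0,26.5,0],[0,0,26.5,0]]' && python3 -m jog '[[0,0,0,0],[0,0,0,0],[0,0,0,0],[0,0,0,0],[0,0,0,0],[0,0,0,0],[0,0,0,0],[0,0,0,0],[0,0,0,0],[0,0,0,0]]' 1 25; python3 -c "
from h import *
c=cam('side');save(c,'s1.png')
go(.60,-.005,.005,83)"
```

```text
t: 2.97
eef_pos: [0.4989, -0.0398, 0.0062]
tool_rot: [0.0, 0.749, 0.663, -0.0]
contact_force: [0.3, 0.6, -0.5]
gripper_width: 1.005
grasp_force: 0.0
t: 3.8
eef_pos: [0.4996, -0.0392, 0.0073]
tool_rot: [0.001, 0.749, 0.663, 0.0]
contact_force: [-2.0, 0.2, 6.3]
gripper_width: 0.669
grasp_force: 26.0
now [ 0.4995 -0.0392  0.0073] head 83.06 q [ 0.3   0.57 -0.43  2.1   0.45  0.56 -0.57] w 0.668 t 3.85 -> shift [4.61 9.56 0.24] spin 0.001 rows 2.5
```

View pics/s1.png

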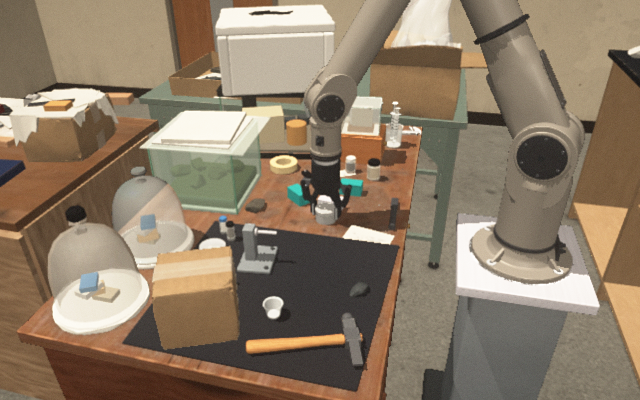

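The side view shows the tin at (326,210) held between the fingers, and the opening agrees at 57 mm. I'll carry it away.

```bash
python3 -m jog '[[0,0,-1,0],[0,0,-2.5,0],[0,0,-4,0],[0,0,-6,0],[1.5,3,-6,0],[3,6,-6,0],[4.6,9.6,-6,0],[4.6,9.6,-6,0],[4.6,9.6,-4,0],[4.6,9.6,-2.5,0],[4.6,9.6,-1.5,0],[4.6,9.6,-1,0],[4.6,9.6,-0.6,0],[4.6,9.6,-0.3,0],[4.6,9.6,-0.1,0],[4.6,9.6,0,0],[4.6,9.6,0,0],[4.6,9.6,0,0]]' && python3 -m jog '[[0,0,0,0],[0,0,0,0],[0,0,0,0],[0,0,0,0],[0,0,0,0],[0,0,0,0]]' -1 && python3 -m jog '[[0,0,-2,0],[0,0,-4,0],[0,0,-7,0],[0,0,-10,0],[0,0,-14,0],[0,0,-14,0]]' ; python3 -c "
from h import *
go(.499,-.095,.15,-7);go(.499,-.095,.15,173)"
```

```text
t: 5.35
eef_pos: [0.6002, -0.005, 0.0073]
tool_rot: [0.0, 0.749, 0.663, 0.0]
contact_force: [-3.3, -1.1, 5.8]
gripper_width: 0.666
grasp_force: 27.9
t: 5.85
eef_pos: [0.5998, -0.005, 0.0062]
tool_rot: [-0.0, 0.749, 0.663, 0.0]
contact_force: [0.5, -0.8, -0.1]
gripper_width: 1.001
grasp_force: 0.0
t: 6.35
eef_pos: [0.6042, -0.004, 0.1538]
tool_rot: [0.004, 0.749, 0.663, 0.004]
contact_force: [0.6, 0.6, 1.3]
gripper_width: 1.002
grasp_force: 0.0
now [ 0.6042 -0.004   0.1538] head 83.07 q [ 0.31  0.49 -0.53  1.78  0.31  0.94 -0.48] w 1.002 t 6.35 -> shift [-10.3   -9.35   0.25] spin 1.572 rows 12.6
now [ 0.6042 -0.004   0.1538] head 83.07 q [ 0.31  0.49 -0.53  1.78  0.31  0.94 -0.48] w 1.002 t 6.35 -> shift [-10.3   -9.35   0.25] spin -1.57 rows 12.6
```

```bash
python3 -m jog '[[-4,-4,0,0.13],[-8,-8,0,0.26],[-10.2,-8.9,0,1.57],[-10.2,-8.9,0,1.57],[-10.2,-8.9,0,1.57],[-10.2,-8.9,0,1.57],[-10.2,-8.9,0,1.57],[-10.2,-8.9,0,1.57],[-10.2,-8.9,0,1.57],[-10.2,-8.9,0,1.57],[-10.2,-8.9,0,1.57],[-10.2,-8.9,0,1.57],[-10.2,-8.9,0,1.57],[-10.2,-8.9,0,1.57],[-10.2,-8.9,0,1.57]]'
python3 - <<'E'
from h import *
s=cam('side'); c=cam('top'); a=s['pixels'][140:260,220:420]; b=c['pixels'][130:280,230:430]
im=np.zeros((600,800,3),np.uint8); im[:480]=cv2.resize(a,(800,480),interpolation=2); im=im[:480]
cv2.imwrite('pics/s2.png',im[:,:,::-1]); save(c,'t2.png')
go(.499,-.095,.005,-7)
E
```

```text
t: 7.6
eef_pos: [0.4992, -0.0953, 0.1463]
tool_rot: [0.0, 0.998, -0.059, 0.0]
contact_force: [-0.3, -0.1, -0.3]
gripper_width: 1.001
grasp_force: 0.0
now [ 0.4992 -0.0954  0.1463] head -6.76 q [ 0.25  0.32 -0.22  2.02  0.09  0.81 -1.71] w 1.002 t 7.7 -> shift [-0.02 -0.04 14.13] spin 0.004 rows 3.4
```

View pics/s2.png

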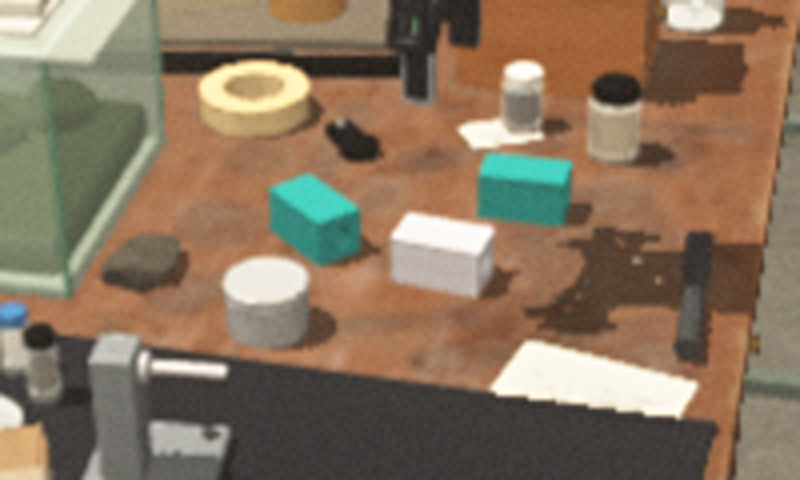

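The tin stands upright at (266,300) in the crop, clear of the holder, and the holder is undisturbed. I'll grasp the holder off-centre, towards its far end.

```bash
python3 -m jog '[[1.6,0,4,0],[1.6,0,7,0],[1.6,0,9.5,0],[1.6,0,11.5,0],[1.6,0,13,0],[1.6,0,14,0],[1.6,0,14.5,0],[1.6,0,14.5,0],[1.6,0,14.5,0]]' && python3 -m jog '[[0,0,0,0],[0,0,0,0],[0,0,0,0],[0,0,0,0],[0,0,0,0],[0,0,0,0],[0,0,0,0],[0,0,0,0],[0,0,0,0],[0,0,0,0],[0,0,0,0],[0,0,0,0]]' 1 40 && python3 -m jog '[[0,0,-1,0],[0,0,-3,0],[0,0,-6,0],[0,0,-10,0],[0,0,-14,0],[0,0,-14,0],[0,0,-14,0]]'
python3 - <<'E'
from h import *
s=cam('side'); c=cam('top')
cv2.imwrite('pics/s3.png',cv2.resize(s['pixels'][120:240,240:400],(800,600),interpolation=2)[:,:,::-1])
go(.5,.17,.0885,5)
E
```

```text
t: 8.45
eef_pos: [0.5155, -0.0975, 0.0018]
tool_rot: [-0.0, 0.998, -0.06, 0.0]
contact_force: [0.0, 0.2, -1.0]
gripper_width: 1.001
grasp_force: 0.0
t: 9.45
eef_pos: [0.5155, -0.0976, 0.002]
tool_rot: [0.0, 0.998, -0.06, 0.0]
contact_force: [-0.8, -0.3, 5.9]
gripper_width: 0.419
grasp_force: 40.7
t: 10.03
eef_pos: [0.5165, -0.0976, 0.1439]
tool_rot: [0.0, 0.998, -0.06, 0.003]
contact_force: [-0.2, 0.3, -3.1]
gripper_width: 0.416
grasp_force: 40.6
now [ 0.5139 -0.0974  0.1406] head -6.89 q [ 0.25  0.35 -0.22  1.99  0.1   0.81 -1.72] w 0.416 t 10.13 -> shift [ -4.58 -26.38   5.21] spin -0.208 rows 6.5
```

View pics/s3.png

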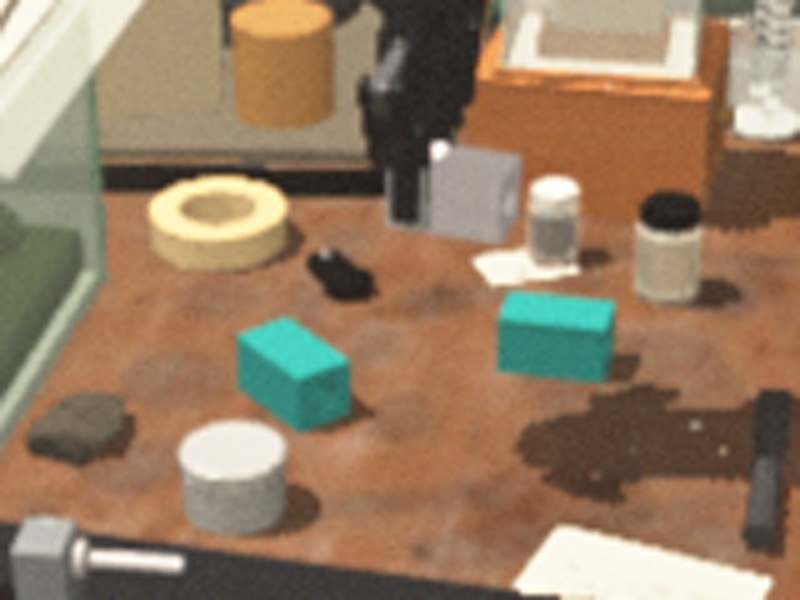

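The side view shows the bar held level at (470,190) in the crop. I'll carry it to the pin with the far end facing the pin tip.

```bash
python3 -m jog '[[-0.5,-4,0,-0.1],[-0.8,-8,0,-0.2],[-1,-12,0,-0.206],[-1.5,-16,0,-0.206],[-2,-20,0,-0.206],[-2.1,-24,0,-0.206],[-2.1,-26.9,0,-0.206],[-2.1,-26.9,2,-0.206],[-2.1,-26.9,4,-0.206],[-2.1,-26.9,6,-0.206],[-2.1,-26.9,7,-0.206],[-2.1,-26.9,7,-0.206],[-2.1,-26.9,7,-0.206]]'
python3 - <<'E'
from h import *
s=cam('side'); c=cam('top')
A=cv2.resize(c['pixels'][145:215,220:300],(800,700),interpolation=2)[50:600]
B=cv2.resize(s['pixels'][200:270,230:330],(800,560),interpolation=2)
im=np.vstack([cv2.resize(A,(436,300)),cv2.resize(B,(436,300))]); cv2.imwrite('pics/p4.png',im[:,:,::-1])
go(.5268,.1725,.0725,5)
E
```

```text
t: 11.22
eef_pos: [0.5255, 0.1718, 0.0702]
tool_rot: [0.0, 0.999, 0.043, -0.001]
contact_force: [0.2, -0.0, -1.6]
gripper_width: 0.412
grasp_force: 40.7
now [0.527  0.1723 0.0719] head 4.9 q [-0.18  0.51 -0.31  1.96  0.23  0.71 -2.12] w 0.418 t 11.32 -> shift [-0.01 -0.02 -0.06] spin -0.002 rows 0.0
```

View pics/p4.png

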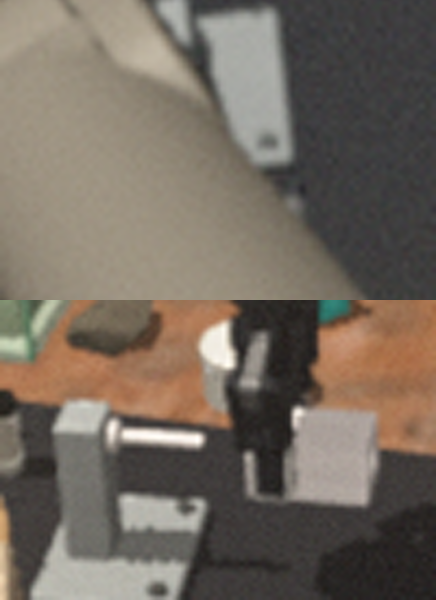

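The side view shows the pin tip at about (205,440) and the bar at (340,455), lined up in front of it. I'll advance gently and read the force.

```bash
python3 -m jog '[[0.5,0,0,0],[1,0,0,0],[1.5,0,0,0],[1.9,0,0,0],[2.2,0,0,0],[2.5,0,0,0],[2.7,0,0,0],[2.9,0,0,0],[3.1,0,0,0],[3.3,0,0,0],[3.3,0,0,0]]'; python3 -c "
from h import *
go(.567,.176,.0725,5)"
```

```text
t: 12.23
eef_pos: [0.5598, 0.175, 0.0713]
tool_rot: [-0.0, 0.999, 0.043, 0.0]
contact_force: [0.0, 0.6, -2.6]
gripper_width: 0.418
grasp_force: 40.7
now [0.5598 0.175  0.0713] head 4.91 q [-0.17  0.55 -0.31  1.88  0.23  0.75 -2.1 ] w 0.418 t 12.23 -> shift [ 0.73 -0.03 -0.12] spin -0.002 rows 0.2
```

```bash
python3 -m jog '[[0.2,0,0,0],[0.4,0,0,0],[0.6,0,0,0],[0.8,0,0,0],[1,0,0,0],[1.2,0,0,0]]'; python3 -m jog '[[0.2,0,0,0],[0.4,0,0,0],[0.6,0,0,0],[0.8,0,0,0],[1,0,0,0],[1.1,0,0,0],[1.1,0,0,0],[1.1,0,0,0]]';  python3 - <<'E'
from h import *
s=cam('side')
cv2.imwrite('pics/p5.png',cv2.resize(s['pixels'][190:280,220:340],(800,600),interpolation=2)[:,:,::-1])
go(.5268,.1725,.0725,5)
E
```

```text
t: 12.73
eef_pos: [0.5715, 0.176, 0.0713]
tool_rot: [0.0, 0.999, 0.043, 0.0]
contact_force: [-0.2, 0.5, -1.7]
gripper_width: 0.415
grasp_force: 40.7
t: 13.4
eef_pos: [0.5823, 0.177, 0.0713]
tool_rot: [0.0, 0.999, 0.043, -0.0]
contact_force: [0.2, -0.4, -2.7]
gripper_width: 0.419
grasp_force: 40.7
now [0.5822 0.1769 0.0713] head 4.92 q [-0.17  0.58 -0.3   1.83  0.23  0.77 -2.08] w 0.418 t 13.45 -> shift [-5.56 -0.03 -0.12] spin -0.001 rows 1.3
```

View pics/p5.png

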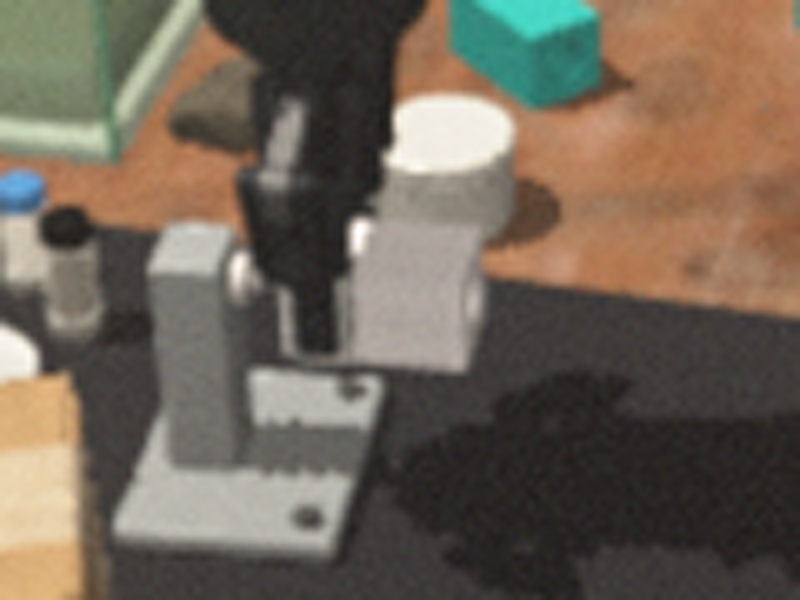

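The pin is about 30 mm inside the bore with no resistance: it has disappeared into the bar, with the collar visible at (240,275). I'm withdrawing straight back. The tool can only spin about the vertical, so I'll turn the blind end under the pin and lever the bar upright in a light grip.

```bash
python3 -m jog '[[-0.5,0,0,0],[-1.2,0,0,0],[-2,0,0,0],[-3,0,0,0],[-4.5,0,0,0],[-6,0,0,0],[-7.5,0,0,0],[-9,0,0,0],[-9,0,1.3,0],[-9,0,2.5,0],[-9,0,2.5,0]]' && python3 -m jog '[[0,0,0,-1],[0,0,0,-1],[0,0,0,-1],[0,0,0,-1],[0,0,0,-1],[0,0,0,-1],[0,0,0,-1],[0,0,0,-1],[0,0,0,-2],[0,0,0,-2],[0,0,0,-2],[0,0,0,-2],[0,0,0,-2],[0,0,0,-2],[0,0,0,-2],[0,0,0,-2]]' && python3 -m jog '[[0,0,0,-1.14],[0,0,0,-1.14],[0,0,0,-1.14],[0,0,0,-1.14],[0,0,0,-1.14],[0,0,0,-1.14],[0,0,0,-1.14],[0,0,0,-1.14],[0,0,0,-1.14],[0,0,0,-1.14],[0,0,0,-1.14]]'; python3 -c "
from h import *
go(.567-.030,.176-.0026,.046,-175)"
```

```text
t: 14.37
eef_pos: [0.4907, 0.1685, 0.0445]
tool_rot: [0.001, 0.999, 0.043, -0.002]
contact_force: [-0.3, -0.6, -2.3]
gripper_width: 0.417
grasp_force: 40.7
t: 15.7
eef_pos: [0.4929, 0.1689, 0.0463]
tool_rot: [0.0, 0.501, 0.865, -0.0]
contact_force: [0.2, 0.2, -2.0]
gripper_width: 0.418
grasp_force: 40.8
t: 16.62
eef_pos: [0.4927, 0.1689, 0.046]
tool_rot: [-0.0, -0.04, 0.999, 0.0]
contact_force: [-0.4, -0.6, -1.9]
gripper_width: 0.418
grasp_force: 40.8
now [0.4927 0.1689 0.046 ] head -175.38 q [ 0.33  0.74 -1.03  2.01  0.83  0.89  0.49] w 0.418 t 16.62 -> shift [-4.45  0.09  0.  ] spin -0.007 rows 1.1
```

```bash
python3 -m jog '[[-1.5,0,0,0],[-3,0,0,0],[-4,0,0,0],[-4.4,0.1,0,0],[-4.4,0.1,0,0]]' - 20 && python3 -m jog '[[0,0,-0.2,0],[0,0,-0.4,0],[0.05,0,-0.6,0],[0.1,0,-0.8,0],[0.1,0,-0.8,0]]'; python3 -m jog '[[0.1,0,-0.2,0],[0.1,0,-0.4,0],[0.1,0,-0.6,0],[0.1,0,-0.6,0]]'
python3 - <<'E'
from h import *
s=cam('side')
cv2.imwrite('pics/p6.png',cv2.resize(s['pixels'][190:280,220:340],(800,600),interpolation=2)[:,:,::-1])
go(.5268,.1725,.0725,-175)
E
```

```text
t: 17.03
eef_pos: [0.5371, 0.1743, 0.0464]
tool_rot: [0.0, -0.041, 0.999, 0.0]
contact_force: [-0.2, 0.3, -3.3]
gripper_width: 0.414
grasp_force: 40.8
t: 17.45
eef_pos: [0.5344, 0.1738, 0.0539]
tool_rot: [-0.001, -0.042, 0.999, 0.0]
contact_force: [0.8, 2.8, -11.7]
gripper_width: 0.418
grasp_force: 39.1
t: 17.78
eef_pos: [0.5334, 0.1736, 0.0602]
tool_rot: [-0.001, -0.042, 0.999, -0.0]
contact_force: [-0.9, 1.2, -12.7]
gripper_width: 0.416
grasp_force: 38.1
now [0.5334 0.1736 0.0602] head -175.16 q [ 0.32  0.76 -1.03  1.91  0.81  0.96  0.56] w 0.415 t 17.83 -> shift [ 0.67 -0.05 -1.23] spin -0.003 rows 0.3
```

View pics/p6.png

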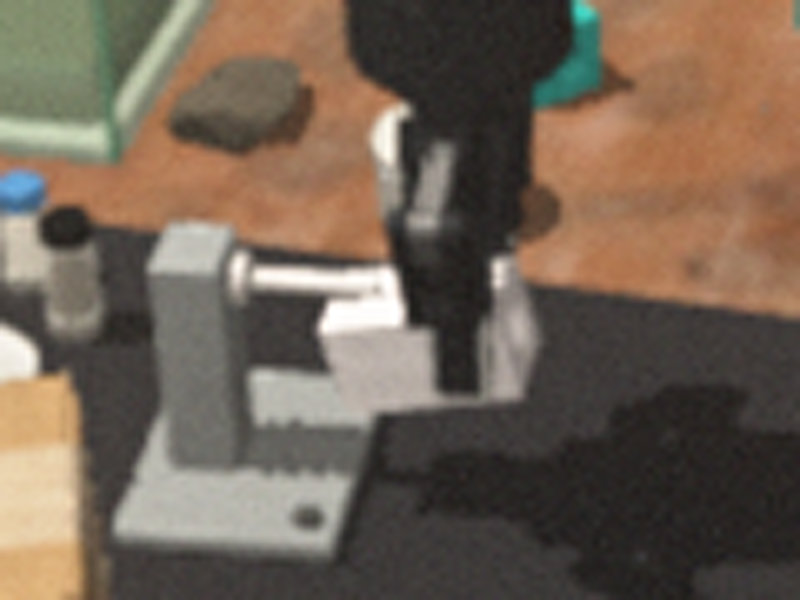

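The bar is tilting in the grip as planned: its blind end at (360,360) is being pushed down by the pin. I'll continue along the arc.

```bash
python3 -m jog '[[0,0,-0.3,0],[-0.1,0,-0.6,0],[-0.2,0,-0.9,0],[-0.3,0,-1.2,0],[-0.5,0,-1.55,0],[-0.7,0,-1.9,0],[-0.9,0,-2.2,0],[-0.9,0,-2.2,0]]'; python3 -m jog '[[-0.2,0,-0.2,0],[-0.4,0,-0.4,0],[-0.6,0,-0.6,0],[-0.8,0,-0.7,0],[-1.0,0,-0.8,0],[-1.2,0,-0.9,0],[-1.2,0,-0.9,0]]'
python3 - <<'E'
from h import *
s=cam('side')
cv2.imwrite('pics/p7.png',cv2.resize(s['pixels'][190:280,220:340],(800,600),interpolation=2)[:,:,::-1])
go(.5268,.1725,.0725,-175)
E
```

```text
t: 18.5
eef_pos: [0.5416, 0.1742, 0.0826]
tool_rot: [-0.002, -0.042, 0.999, -0.001]
contact_force: [-7.4, -0.7, -7.6]
gripper_width: 0.415
grasp_force: 35.2
t: 19.08
eef_pos: [0.5522, 0.1752, 0.0912]
tool_rot: [-0.003, -0.043, 0.999, -0.001]
contact_force: [-11.0, 0.2, -5.6]
gripper_width: 0.415
grasp_force: 33.3
now [0.5522 0.1751 0.0912] head -175.12 q [ 0.34  0.75 -1.06  1.85  0.77  1.03  0.61] w 0.415 t 19.13 -> shift [ 2.54 -0.04  1.88] spin -0.002 rows 0.8
```

View pics/p7.png

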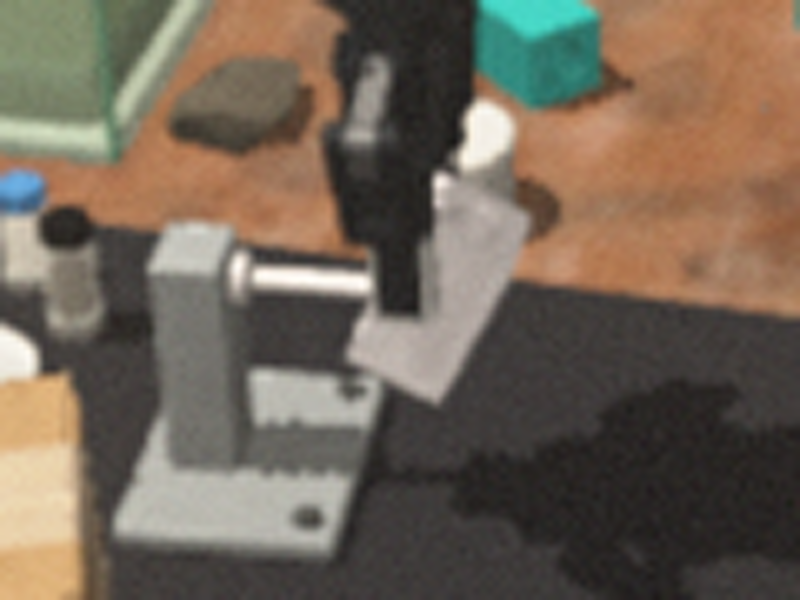

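The bar is at about 60–65°, with its left edge running from (350,360) to (450,175). I'll push on towards the pin.

```bash
python3 -m jog '[[-0.2,0,-0.1,0],[-0.4,0,-0.1,0],[-0.6,0,-0.2,0],[-0.8,0,-0.2,0],[-1.0,0,-0.2,0],[-1.0,0,-0.2,0]]'
python3 - <<'E'
from h import *
s=cam('side')
cv2.imwrite('pics/p8.png',cv2.resize(s['pixels'][190:280,220:340],(800,600),interpolation=2)[:,:,::-1])
go(.5268,.1725,.0725,-175)
E
```

```text
t: 19.63
eef_pos: [0.5615, 0.176, 0.0937]
tool_rot: [-0.003, -0.043, 0.999, -0.002]
contact_force: [-14.3, -3.2, 0.6]
gripper_width: 0.418
grasp_force: 32.9
now [0.5614 0.176  0.0938] head -175.1 q [ 0.33  0.76 -1.05  1.83  0.76  1.04  0.62] w 0.417 t 19.68 -> shift [ 3.47 -0.05  2.15] spin -0.002 rows 1.0
```

View pics/p8.png

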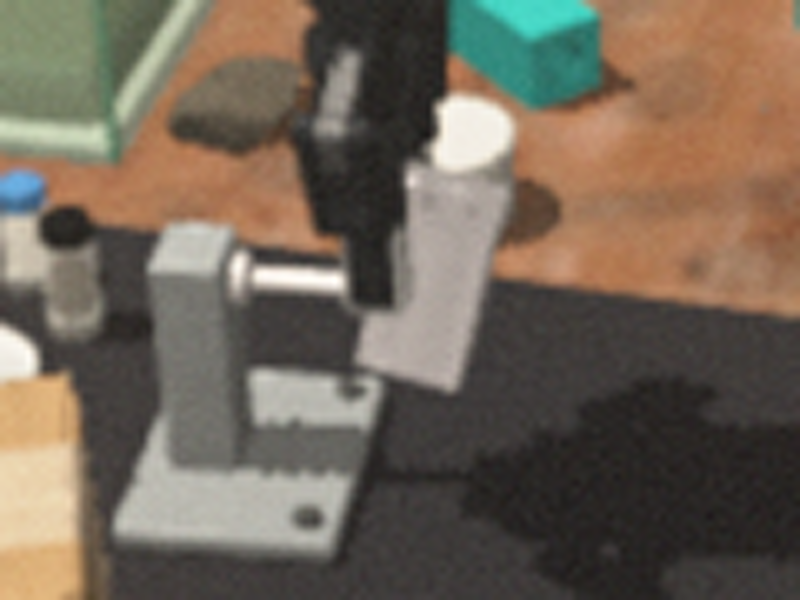

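The bar is nearly upright, about 10–15° short, and sits off-centre in the pads. I'll back off the pin and press its foot flat on the free mat. Then I'll regrasp it centred.

```bash
python3 -m jog '[[0.5,0,0,0],[1.5,0,0,0],[3,0,0,0],[4.5,0,0,0],[6,0,0,0],[7,0,0,0],[7,0,2,0],[7,0,4,0],[7,0,5,0],[7,0,5.3,0],[7,0,5.3,0]]' && python3 -m jog '[[0,0,0.2,0],[0,0,0.4,0],[0,0,0.6,0],[0,0,0.6,0]]' && python3 -m jog '[[0,0,0.2,0],[0,0,0.4,0],[0,0,0.6,0],[0,0,0.6,0]]'
```

```text
t: 20.6
eef_pos: [0.4957, 0.1706, 0.0403]
tool_rot: [0.0, -0.042, 0.999, 0.0]
contact_force: [-0.5, -0.4, -2.8]
gripper_width: 0.416
grasp_force: 32.4
t: 20.93
eef_pos: [0.497, 0.1711, 0.036]
tool_rot: [0.001, -0.042, 0.999, 0.0]
contact_force: [-0.8, -2.1, 8.9]
gripper_width: 0.417
grasp_force: 34.0
t: 21.27
eef_pos: [0.5015, 0.1718, 0.0325]
tool_rot: [0.006, -0.041, 0.999, 0.0]
contact_force: [5.9, -4.7, 22.5]
gripper_width: 0.419
grasp_force: 38.2
```

```bash
cat >> h.py <<'E'
def bar(xr=(.40,.60),yr=(.12,.22)):
    s=cam('side'); P=cloud(s); hsv=cv2.cvtColor(s['pixels'],cv2.COLOR_RGB2HSV)
    m=(hsv[:,:,2]>110)&(hsv[:,:,1]<60)&(P[:,:,0]>xr[0])&(P[:,:,0]<xr[1])&(P[:,:,1]>yr[0])&(P[:,:,1]<yr[1])&(P[:,:,2]>.006)
    n,l,st,_=cv2.connectedComponentsWithStats(m.astype(np.uint8)); i=1+st[1:,4].argmax(); Q=P[l==i]
    lo,hi=Q.min(0),Q.max(0); ym=np.median(Q[:,1]); F=Q[abs(Q[:,1]-ym)<.006]
    r=cv2.minAreaRect((F[:,[0,2]]*1000).astype(np.float32))
    print('px',st[i],'face y',ym.round(4),'x/z rect',np.round(r[0],1),np.round(r[1],1),round(r[2],1),'z',F[:,2].min().round(4),F[:,2].max().round(4))
    for z0 in np.arange(.01,.085,.01):
        k=F[abs(F[:,2]-z0)<.003]
        if len(k)>4: print(round(z0,3),k[:,0].min().round(4),k[:,0].max().round(4))
E
python3 -c "
from h import *
bar();go(.5,.17,.03,-175)"
```

```text
px [ 274   66   69   72 2363] face y 0.1712 x/z rect [494.8 409.8] [96.3 36.4] 0.8 z 0.3909 0.4274
now [0.5015 0.1718 0.0325] head -175.27 q [ 0.31  0.76 -1.    2.01  0.87  0.87  0.47] w 0.415 t 21.32 -> shift [ 0.17 -0.17  0.25] spin -0.005 rows 0.1
```

Limit the height to exclude the arm.

```bash
sed -i 's/&(P\[:,:,2\]>.006)/\&(P[:,:,2]>.006)\&(P[:,:,2]<.085)/' h.py; python3 -c "
from h import *
bar()"
```

```text
px [301 238  21  33 415] face y 0.1861 x/z rect [482.1  37.9] [35.5 67. ] 8.8 z 0.0069 0.0713
0.01 0.4682 0.5035
0.02 0.4691 0.5011
0.03 0.465 0.498
0.04 0.4647 0.4874
0.05 0.4626 0.488
0.06 0.4611 0.4866
0.07 0.4613 0.487
```

Upright to within 8°, and stable on its base. I'll relieve the press slightly, release it so it settles, then regrasp.

```bash
python3 -m jog '[[0,0,-0.3,0],[0,0,-0.3,0],[0,0,-0.3,0]]' && python3 -m jog '[[0,0,0,0],[0,0,0,0],[0,0,0,0],[0,0,0,0],[0,0,0,0],[0,0,0,0],[0,0,0,0],[0,0,0,0]]' -1; python3 -c "
from h import *
bar();go(.482,.1705,.045,-175)"
```

```text
t: 21.62
eef_pos: [0.4969, 0.171, 0.0325]
tool_rot: [0.001, -0.042, 0.999, 0.0]
contact_force: [1.3, -1.3, 9.6]
gripper_width: 0.413
grasp_force: 36.5
t: 22.28
eef_pos: [0.4954, 0.1705, 0.0312]
tool_rot: [-0.0, -0.042, 0.999, 0.0]
contact_force: [0.1, 0.5, 0.2]
gripper_width: 1.001
grasp_force: 0.0
px [303 239  17  32 379] face y 0.1853 x/z rect [482.   37.7] [34.9 63.8] 0.9 z 0.0061 0.0693
0.01 0.4662 0.4973
0.02 0.4649 0.4984
0.03 0.4657 0.4851
0.04 0.465 0.485
0.05 0.4666 0.4846
0.06 0.466 0.4845
0.07 0.465 0.4803
now [0.4955 0.1705 0.0313] head -175.18 q [ 0.31  0.76 -1.    2.01  0.86  0.87  0.47] w 1.0 t 22.33 -> shift [ 1.34  0.12 -1.37] spin -0.003 rows 0.5
```

The holder now stands upright with its centre at about (0.482, 0.168). I'll centre on it, grip and lift.

```bash
python3 -m jog '[[0.5,0,0,0],[1.0,-0.05,0,0],[1.35,-0.1,0,0],[1.35,-0.1,0,0],[1.35,-0.1,0,0]]' && python3 -m jog '[[0,0,0,0],[0,0,0,0],[0,0,0,0],[0,0,0,0],[0,0,0,0],[0,0,0,0],[0,0,0,0],[0,0,0,0],[0,0,0,0],[0,0,0,0],[0,0,0,0],[0,0,0,0]]' 1 40; python3 -c "
from h import *
bar();go(.482,.1705,.045,-175)"
```

```text
t: 22.75
eef_pos: [0.4818, 0.1682, 0.0313]
tool_rot: [0.0, -0.042, 0.999, -0.0]
contact_force: [0.3, -0.3, 1.0]
gripper_width: 1.001
grasp_force: 0.0
t: 23.75
eef_pos: [0.4823, 0.1686, 0.0315]
tool_rot: [0.0, -0.042, 0.999, 0.0]
contact_force: [1.1, -0.1, 2.9]
gripper_width: 0.416
grasp_force: 40.7
px [303 240  17  31 274] face y 0.1859 x/z rect [482.7  37. ] [62.  35.6] 88.6 z 0.0063 0.0684
0.01 0.4649 0.4998
0.02 0.4662 0.5
0.03 0.4663 0.4991
0.04 0.4656 0.4991
0.05 0.4659 0.4997
0.06 0.4657 0.4988
now [0.4823 0.1686 0.0314] head -175.17 q [ 0.31  0.74 -1.01  2.04  0.86  0.86  0.45] w 0.413 t 23.8 -> shift [ 0.01  0.19 -1.36] spin -0.003 rows 0.3
```

```bash
python3 -m jog '[[0,0,-0.5,0],[0,0,-1.5,0],[0,0,-3.5,0],[0,0,-6,0],[0,0,-8.5,0],[0,0,-11,0],[0,0,-13,0],[0,0,-14.5,0],[0,0,-15.3,0],[0,0,-15.5,0],[0,0,-15.5,0],[0,0,-15.5,0],[0,0,-15.5,0],[0,0,-15.5,0],[0,0,-15.5,0],[0,0,-15.5,0],[0,0,-15.5,0],[0,0,-15.5,0]]'; sed -i 's/>.006)&(P\[:,:,2\]<.085)/>.12)\&(P[:,:,2]<.24)/; s/arange(.01,.085,.01)/arange(.15,.24,.01)/' h.py
python3 - <<'E'
from h import *
bar(); go(.482,.1705,.18,-175)
s=cam('side'); P=cloud(s); z=P[:,:,2]
m=(abs(P[:,:,0]-.6)<.06)&(abs(P[:,:,1])<.06)&(z>.01)&(z<.06); Q=P[m]; k=Q[Q[:,2]>.034]
print('tin',Q[:,2].max().round(4),k.min(0).round(3),k.max(0).round(3))
o=bot.get_obs(); print(np.abs(o['joint_vel']).max(),o['contact_force'],o['tool_rot'])
E
```

```text
t: 25.3
eef_pos: [0.4821, 0.1684, 0.1862]
tool_rot: [-0.0, -0.042, 0.999, 0.0]
contact_force: [0.2, -0.6, -2.7]
gripper_width: 0.415
grasp_force: 40.4
px [301 180  19  35 378] face y 0.1855 x/z rect [482.7 189.8] [65.1 36.9] 89.9 z 0.1573 0.2224
0.16 0.4655 0.4987
0.17 0.4652 0.4987
0.18 0.4651 0.5007
0.19 0.4653 0.5001
0.2 0.4648 0.5006
0.21 0.4652 0.4999
0.22 0.4644 0.5013
now [0.4821 0.1684 0.1862] head -175.17 q [ 0.49  0.55 -1.23  1.93  0.59  1.09  0.66] w 0.415 t 25.35 -> shift [-0.01  0.21  0.62] spin -0.003 rows 0.2
tin 0.0409 [ 0.57  -0.036  0.034] [0.628 0.024 0.041]
0.0013909019513322584 [ 1.27769917 -0.37817518 -3.12566419] [-1.80275378e-05 -4.21033346e-02  9.99113261e-01  1.21877004e-05]
```

The holder is upright within the measurement error, its lowest point is 0.157 m up, and it is still. The tin is upright at (0.599, -0.006).

```bash
python3 -c "
from station import bot
print(bot.hand_in())"
```

```text
the job is handed in; nothing more can be done
None
```

The job is handed in: the tin stands about 13.5 cm from where the holder lay, the pin went about 30 mm into the bore at the first end tried, and the holder is gripped bore up about 15 cm above the desk (bore-up was worked out from the handling, not seen), but I viewed 11 pictures against your limit of 10.

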